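# Dispense one brass ball from the ball carousel

## Robot

A 6-joint arm with a two-finger parallel gripper is mounted at the origin on the work surface. World frame = base frame: x ahead of the robot, y to its left, z up, the work surface at z = 0. Lengths are in mm, angles in rad, forces in N, time in s.
With the tool pointing down it reaches from about 275 to 875 mm from the base axis. Payload 12.5 kg.
Tool frame: the origin (TCP) lies midway between the tips of the shut fingers; the grasp point (between the pads) lies 19 mm behind it (grip_point_offset is the distance from the TCP to the grasp point, in mm); z points along the fingers, y is the direction in which the jaws open and shut (so a half turn about z gives the same grasp; the last joint's range is limited). The gripper opens to 85 mm and grips with 20 to 120 N. Pads are 22 mm wide; open, the fingers measure 114 mm over their backs; the gripper's body (76 mm by 85 mm) begins 54 mm behind the grasp point. The pads swing forward as they close: fully open they stand 13 mm farther back than shut.
Start: joints at [1.177, 0.351, 1.652, -0, 1.139, -0.085], TCP at [167.122, 523.98, 231.29] pointing down, gripper open.
Joint ranges: [-2.75, 2.75], [-0.79, 2.1], [0.01, 2.65], [-1.57, 4.71], [0.07, 3.14], [-2.87, 2.87]. Speed limits (rad/s): [2.22, 2.22, 2.79, 3.14, 3.14, 3.14].

## Interface

Orientations are given as a unit quaternion [x, y, z, w].
In Python, from station import observe, snapshot, get_calibration, job_done, grip_point_offset gives the robot as it stands.
- The arm moves only by the shell command python3 -m inch 'ROWS' [FORCE]. ROWS is JSON, one flat list of numbers, 7 for each row, row after row: the shift along the tool's x, y, z in cm, then the turn, a rotation vector about the tool's x, y, z in rad, then the opening, from 0 (shut) to 1 (fully open). A call has 1 to 20 rows; each row is the pose to reach, as a shift and turn from the pose commanded when the call began, along the tool's axes at that moment; what a row does not reach only later rows make up. A row lasts 1/12 s, in which the tool goes at most 41.7 mm and 7.16 degrees, less where a joint would pass 70% of its speed; a pose out of reach is approached as far as the arm can. A call with a gripper value outside its range is refused whole. The fingers move at their own pace and stop on an object; FORCE is the grip in N (left out, the last holds). Time passes only in rows, so rows that repeat a pose let the fingers close. It gives the time, the measured TCP pose, the force and the opening at its end, in the units of the state.
- observe(): the state, without advancing time (a new reading comes with each control period).
- snapshot(name): name is "side" or "top"; returns the picture (420x560x3 uint8, red, green, blue); there is no depth.
- get_calibration(name): a dict with "fx", "fy", "cx", "cy" (pixels), "camera_from_world" (4x4, takes a point from world to camera coordinates). Camera axes: x right, y down, z forward; pixel columns grow to the right and rows downward; lengths in mm; the calibration is good to about 2 mm. A picture is of the moment at which its call begins. get_calibration takes no time and is no camera call.
- job_done(): hands the job in, once; it reports no verdict.
The state is a dict: "clock": time; "q": joint angles; "dq": joint speeds; "effort": joint torques, N m; "position": TCP position; "tcp_rot": TCP orientation; "contact_force": force on the tool from outside, world axes, zero at the start; "ft_torque": the same for the moment, N m; "opening": finger opening in mm.
Only numpy, scipy, OpenCV 4.12 (cv2) and the standard library are available. Lean on these libraries where they do the work, as an engineer would, in place of code of your own. Each camera call takes 0.05 s, during which the arm holds its last target. There are 200 camera calls.

## Task

The third-hand clamp needs its brass ball: turn the carousel wheel until the brass ball's pocket comes over the drop hole and the ball falls into the chute, going round the way that keeps the black and red balls in the wheel. Then press the blue pad down until you feel the chute come firmly against its stop, without straining it, so that the ball rolls out into the orange tray, and let the chute spring back. Never touch the balls themselves and leave everything else on the bench where it is.

Things in the scene. Friction and masses are not known exactly. Their poses are not given: they have to be found in the camera images.
- stand: Fixed dispenser: grey foot plate 200 x 325 x 6 mm (own x from -100 to 100, own y from -100 to 225), white housing, and an aluminium deck (150 x 149 mm, top face 110 mm above the foot's underside). Origin: underside of the foot, straight below the wheel's axis. Its own z is up; its own +y points from the wheel's axis to the drop hole, along the chute and to the orange tray.
- drop_hole (a point): Centre of the drop hole in the deck, at the deck's top face, 49 mm from the wheel's axis along the stand's own +y. The hole is 28 mm (stand x) by 30 mm (stand y). A ball whose pocket comes over it falls 50 mm into the chute below.
- wheel: Mint green carousel wheel, 142 mm across, 18 mm thick; turns endlessly both ways about its vertical axis and stays where left (about 0.8 N at a pin turns it). Origin: on the axis at its underside, 112 mm above the bench, 2 mm above the deck. Eight bottomless pockets, radii 34 to 64 mm; the 4 mm walls between them, at 0, 45, 90 ... degrees from its own x axis, push the balls along.
- pin (a point): Centre of the top of one of the wheel's four equal grey push pins: upright, 12 mm thick, on the rim 67 mm from the axis, from 130 (rim top) to 165 mm above the bench. This one lies on the wheel's own x axis, the others 90, 180 and 270 degrees round from it.
- brass_ball: Centre of the brass ball to dispense, 18 mm across, 26 g, rolling loosely on the deck in one pocket, at the start 85 to 140 degrees round from the drop hole, one way or the other.
- black_ball: Centre of the black ball, 18 mm, in another pocket; it must stay in the wheel. Seen from the hole it lies on the other side from the brass one, so turning the wrong way drops it.
- red_ball: Centre of the red ball, 18 mm, in a pocket on the side of the wheel away from the hole, next to the brass or the black ball's pocket; it must stay in the wheel.
- chute: Steel tipping chute under the hole, open on top, 32 mm wide inside, 102 mm long, walls 20 mm. Origin: on its hinge (axis along its own x) at its inner end, 55 mm above the bench, 20 mm from the wheel's axis. At rest its axes equal the stand's and its floor rises 10 degrees outwards (+y), so a dropped ball waits at the hinge. Tipped onto its stop the floor falls outwards and the ball rolls out in about 1 s.
- chute_mouth (a point): Middle of the chute's open outer end, 73 mm above the bench at rest. It sinks towards the tray when the blue pad is pressed; a spring lifts it again.
- press_pad (a point): Middle of the blue pad's top face (30 x 38 mm, 95 mm above the bench) at rest; on an arm of the chute, in its frame at (-75, 105, 40) mm. 1 to 2 N sinks it until a rubber stop is met 32 to 57 mm lower (0.3 to 0.5 rad); the stop's setting differs each time and is hidden: feel the force rise sharply. Firmly on it means 5 N or more for a moment; over 30 N strains it. Keep to its middle.
- tray (a point): Middle of the floor of the orange catch tray fixed to the foot at the chute's outer end: inside 80 (stand x) by 100 mm (stand y), floor 6 mm above the bench, walls 30 mm high at the sides, 40 mm at the far end and 8 mm at the chute end.
- flux_jar: Flux jar, 44 mm across, 50 mm tall, bystander beside the tray, origin under its centre.
- solder_spool: Steel spool, 52 mm across, 34 mm tall, bystander beside the stand on the robot's side, origin under its centre.
- brush: Wooden brush, 200 mm long, 42 mm wide, 20 mm high, lying beyond the stand, bystander, origin under its middle.
- screwdriver: Red screwdriver, 200 mm long, 26 mm thick, lying to the robot's left, bystander, origin under its middle.
- mug: White mug, 80 mm across, 90 mm tall, bystander, origin under its centre.
- cleaner: Cleaner bottle, 56 mm across, 150 mm tall, bystander, origin under its centre.
- circuit_board: Green circuit board 90 x 70 mm with chips, bystander, origin under its centre.

How it is judged (in metres and radians):
On the way, in this order (a step that is already met when the one before it is completed fails the run):
1. the brass ball has fallen through the drop hole and lies in the chute (x of brass_ball in the frame of chute between -0.02 and 0.02 m and y of brass_ball in the frame of chute between 0 and 0.07 m and z of brass_ball in the frame of chute between 0 and 0.045 m), for 0.2 s.
2. the pad is pressed so that the chute stands firmly (at least 5 N) on its stop, tipping towards the tray (contact force between the fingers and chute above 5 N and angle between chute's own z axis and vertical above 0.27 rad), for 0.1 s.
At the end, for the whole second after the job is handed in: The brass ball lies still (under 0.05 m/s) inside the orange tray, its centre under 20 mm above the tray floor; the black and red balls are still in their pockets on the deck; the chute has sprung back to rest within 0.06 rad (x of brass_ball in the frame of tray between -0.04 and 0.04 m and y of brass_ball in the frame of tray between -0.05 and 0.05 m and z of brass_ball in the frame of tray between 0 and 0.02 m and horizontal distance between each of black_ball, red_ball and wheel below 0.066 m and height (world z) of each of black_ball, red_ball above 0.105 m and angle between chute's own z axis and vertical below 0.06 rad and linear speed of brass_ball below 0.05 m/s); the robot touches nothing.
It fails at once if the black or the red ball falls out of the wheel (height (world z) of any of black_ball, red_ball below 0.095 m).
It fails at once if the fingers touch a ball (contact force between the fingers and brass_ball above 0.3 N or contact force between the fingers and black_ball above 0.3 N or contact force between the fingers and red_ball above 0.3 N).
It fails at once if the chute is pressed with more than 30 N (contact force between the fingers and chute above 30 N).
It fails at once if a bystander is moved by more than 20 mm (distance of any of flux_jar, solder_spool, brush, screwdriver, mug, cleaner, circuit_board from where it was at the start of the episode above 0.02 m).
It also fails if it takes over 48 s, if anything falls off the work surface, if the arm or the gripper's body presses on something with over 40 N, if the wrist force passes 120 N, or if a joint passes its speed limit or range.

## Working session

There is one attempt and no reset: what is moved stays moved. The work goes in short steps, Python scripts to look and compute and a shell command to move; the robot and the scene stay as the last step left them, time stands still between calls to the robot, and variables do not carry over. Pictures are saved under pics/ and viewed, about 8 in all and at most 12, crops included, and the job is handed in when it is done.

```bash
mkdir -p pics; cat > h.py <<'E'
import numpy as np,cv2
from station import *
def ray(n,u,v,z):
    c=get_calibration(n);M=np.array(c["camera_from_world"]);R=M[:3,:3];o=-R.T@M[:3,3]
    d=R.T@np.array([(u-c["cx"])/c["fx"],(v-c["cy"])/c["fy"],1]);return (o+d*(z-o[2])/d[2])
def proj(n,p):
    c=get_calibration(n);M=np.array(c["camera_from_world"]);q=M[:3,:3]@np.array(p)+M[:3,3]
    return c["fx"]*q[0]/q[2]+c["cx"],c["fy"]*q[1]/q[2]+c["cy"]
def save(n,f,s=1.4):
    im=snapshot(n);cv2.imwrite("pics/"+f,cv2.resize(im[:,:,::-1],None,fx=s,fy=s));return im
E
python3 - <<'E'
from h import *
for n in("top","side"):
    np.save(n,save(n,n+"0.png"));c=get_calibration(n);M=np.array(c["camera_from_world"]);print(n,-M[:3,:3].T@M[:3,3],M[2,:3])
s=observe();print(s)
E
```

```text
top [ 494.50118605  -36.29316935 1150.41420615] [ 0.10186508  0.00985412 -0.99474942]
side [332.91896381 999.80697305 946.69740231] [ 0.19761286 -0.75654799 -0.6233653 ]
{'clock': 0.1, 'q': array([ 1.17738160e+00,  3.51174183e-01,  1.65236095e+00, -4.50070848e-07,
        1.13912203e+00, -8.45812263e-02]), 'dq': array([-0.00109854, -0.00121414, -0.00066548, -0.00140342,  0.00207833,
       -0.00116212]), 'effort': array([-5.28423334e-04, -5.06832755e+01, -2.91873837e+01, -1.14742402e-04,
        2.68158583e-03, -1.62748513e-06]), 'position': array([167.01998786, 523.70767904, 230.81641213]), 'tcp_rot': array([ 1.53803700e-01,  9.88101280e-01, -5.17175152e-04, -1.25801956e-04]), 'contact_force': array([-0.13016149, -0.39976952, -0.31604889]), 'ft_torque': array([-0.05635761, -0.0294389 , -0.01811285]), 'opening': 85.07366858575548}
```

View pics/top0.png

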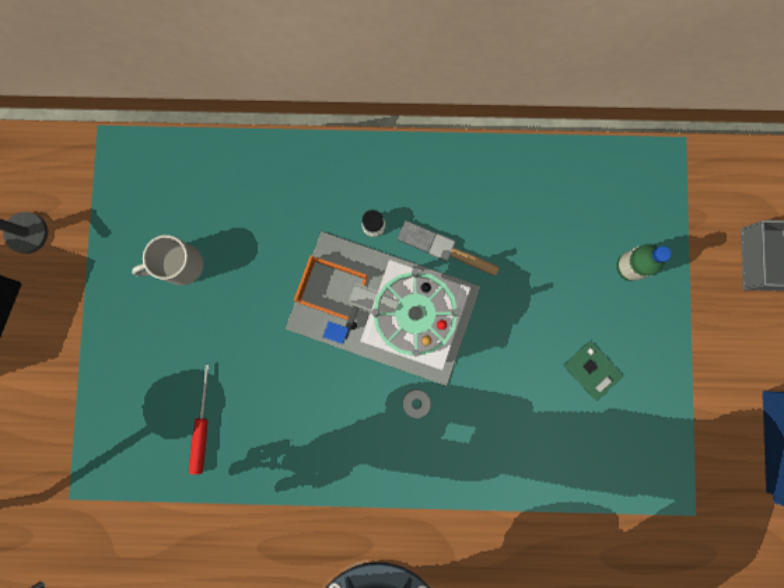

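View pics/side0.png

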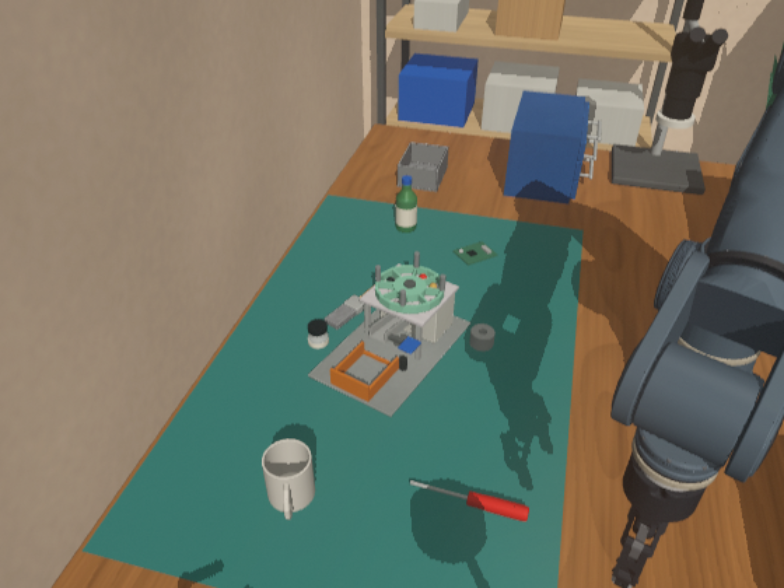

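The top view shows the wheel at (416,313), brass at (426,340), red at (442,325), black at (426,287) and the blue pad at (336,332). The tray is to the left (+y). Brass has to go bottom→left, which is clockwise seen from above, and that carries black away from the hole.

```bash
python3 - <<'E'
from h import *
def cen(im,lo,hi,box):
    h=cv2.cvtColor(im,cv2.COLOR_RGB2HSV);m=cv2.inRange(h,lo,hi);k=np.zeros_like(m);x0,y0,x1,y1=box;k[y0:y1,x0:x1]=m[y0:y1,x0:x1]
    n,l,s,c=cv2.connectedComponentsWithStats(k);i=1+np.argmax(s[1:,4]);return c[i],s[i],(l==i)
t=np.load("top.npy")
b=(200,160,345,280)
g,s,m=cen(t,(60,40,120),(90,160,255),(255,185,335,260));print("green",g,s)
e=cv2.minEnclosingCircle(np.argwhere(m)[:,::-1].astype(np.float32));W=ray("top",*e[0],130);print(e,W)
for n,lo,hi,z in(("red",(0,170,100),(6,255,255),121),("brass",(12,100,120),(28,255,255),121),("blue",(105,150,80),(125,255,255),95)):
    c,s,_=cen(t,lo,hi,b if n=="blue" else (290,195,330,255))if n!="blue" else cen(t,lo,hi,(225,215,260,250))
    p=ray("top",*c,z);print(n,c,s,p,p-W,np.degrees(np.arctan2(*(p-W)[1::-1])))
c,s,m=cen(t,(5,200,100),(16,255,255),(200,170,270,240));r=cv2.minAreaRect(np.argwhere(m)[:,::-1].astype(np.float32));print("tray",s,r)
# foot plate corners at z=6 by eye
for u,v in((321,233),(480,284),(448,384),(286,328)):print(ray("top",u/1.4,v/1.4,6))
crop=t[160:290,190:360];cv2.imwrite("pics/crop.png",cv2.resize(crop[:,:,::-1],None,fx=4.5,fy=4.5,interpolation=cv2.INTER_CUBIC))
S=np.load("side.npy")
c,s,m=cen(S,(105,150,80),(125,255,255),(270,235,310,260));print("side blue",c,s,ray("side",*c,95))
print(grip_point_offset)
E
```

```text
green [296.68973941 223.30863192] [ 267  195   60   59 1228]
((296.2525939941406, 223.9178466796875), 30.2888240814209) [569.29130348 -54.35075282 130.        ]
red [315.22857143 231.57142857] [312 229   7   6  35] [ 552.68200941 -100.08228416  121.        ] [-16.60929408 -45.73153134  -9.        ] -109.96058090068804
brass [303.625   243.15625] [301 240   6   7  32] [524.51591628 -72.94964837 121.        ] [-44.77538721 -18.59889555  -9.        ] -157.44287498295344
blue [239.4619883  236.97660819] [231 230  18  15 171] [536.78964099  83.09802957  95.        ] [-32.5016625  137.44878239 -35.        ] 103.30400594284434
tray [211 183  51  33 121] ((236.0868682861328, 205.3128204345703), (42.99513626098633, 32.89312744140625), 19.17900848388672)
[729.60288402 126.97546491   6.        ]
[ 637.41591186 -179.62094194    6.        ]
[ 447.39835754 -121.46418596    6.        ]
[545.38111652 186.77744966   6.        ]
side blue [292.15 246.16] [285 241  15  11 100] [535.81466236  86.93504037  95.        ]
18.700000000000003
```

View pics/crop.png

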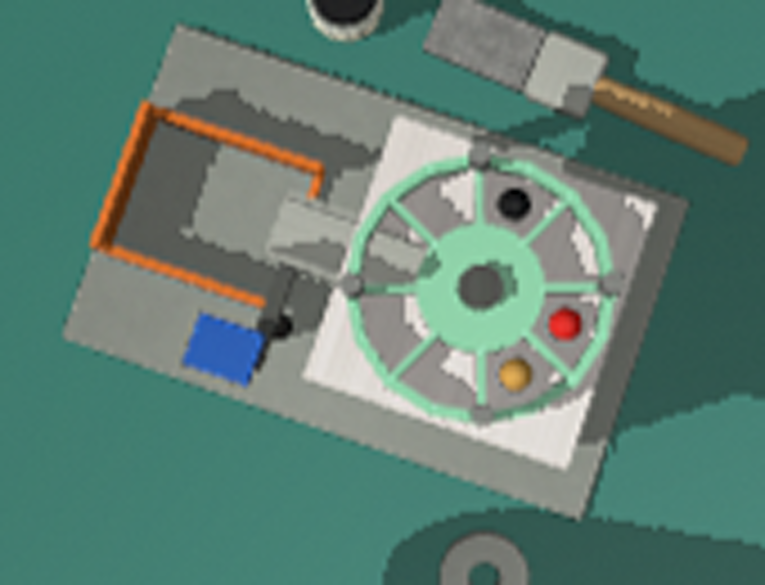

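The crop shows walls (and pins) at roughly 0/90/180/270° world. Brass is in the pocket between 180° and 225°, red in the next one and black in the pocket between 0° and −45°. Next I work out the pin positions and the approach move.

```bash
cat >> h.py <<'E'
from scipy.spatial.transform import Rotation as Ro
def go(*T):
    s=observe();p=s["position"];R=Ro.from_quat(s["tcp_rot"]);y=R.as_matrix()[:,1];a=np.degrees(np.arctan2(y[1],y[0]))
    print("at",p.round(1),"yaw",a.round(2),"t",s["clock"],"F",s["contact_force"].round(1),"open",round(s["opening"],1),"q6",s["q"][5].round(2))
    for x,yy,z,yaw in T:
        w=np.radians(yaw);Yd=np.array([np.cos(w),np.sin(w),0]);Z=np.array([0,0,-1.]);Rt=Ro.from_matrix(np.c_[np.cross(Yd,Z),Yd,Z])
        print((x,yy,z,yaw),(R.inv().apply(np.array([x,yy,z])-p)/10).round(2),(R.inv()*Rt).as_rotvec().round(3))
E
python3 - <<'E'
from h import *
P=[]
for u,v in((353,285),(480,153),(610,286),(482,413)):
    p=ray("top",(u+.5)/4.5-.5+190,(v+.5)/4.5-.5+160,165);P.append(p);print(p)
C=np.mean(P,0);print(C,[np.degrees(np.arctan2(*(p-C)[1::-1])).round(1) for p in P],[np.linalg.norm(p-C).round(1) for p in P])
p=P[3]
go((p[0],p[1],230,90),(p[0],p[1],145,90))
E
```

```text
[567.51963328  10.79840613 165.        ]
[636.65756539 -52.38329243 165.        ]
[ 569.91923847 -119.7517949   165.        ]
[504.22475545 -56.05483233 165.        ]
[569.58029815 -54.34787838 165.        ] [np.float64(91.8), np.float64(1.7), np.float64(-89.7), np.float64(-178.5)] [np.float64(65.2), np.float64(67.1), np.float64(65.4), np.float64(65.4)]
at [167.  523.7 230.8] yaw 72.31 t 0.1 F [-0.1 -0.4 -0.3] open 85.1 q6 -0.08
(np.float64(504.2247554495531), np.float64(-56.05483233163832), 230, 90) [-49.75 -44.98   0.12] [-0.001 -0.    -0.309]
(np.float64(504.2247554495531), np.float64(-56.05483233163832), 145, 90) [-49.75 -44.97   8.62] [-0.001 -0.    -0.309]
```

```bash
python3 -m inch '[-49.8,-45,0,0,0,-0.309,0.4,-49.8,-45,0,0,0,-0.309,0.4,-49.8,-45,0,0,0,-0.309,0.4,-49.8,-45,0,0,0,-0.309,0.4,-49.8,-45,0,0,0,-0.309,0.4,-49.8,-45,0,0,0,-0.309,0.4,-49.8,-45,0,0,0,-0.309,0.4,-49.8,-45,0,0,0,-0.309,0.4,-49.8,-45,0,0,0,-0.309,0.4,-49.8,-45,0,0,0,-0.309,0.4,-49.8,-45,0,0,0,-0.309,0.4,-49.8,-45,0,0,0,-0.309,0.4,-49.8,-45,0,0,0,-0.309,0.4,-49.8,-45,0,0,0,-0.309,0.4,-49.8,-45,0,0,0,-0.309,0.4,-49.8,-45,0,0,0,-0.309,0.4,-49.8,-45,0,0,0,-0.309,0.4,-49.8,-45,0,0,0,-0.309,0.4,-49.8,-45,0,0,0,-0.309,0.4,-49.8,-45,0,0,0,-0.309,0.4]' 20
python3 -c "
from h import *
go((503,-56.3,185,90),(503,-56.3,143,90))
save('side','s1.png')"
```

```text
clock: 1.77
position: [504.2, -55.1, 231.1]
tcp_rot: [-0.0, 1.0, 0.0, -0.0]
contact_force: [0.4, 0.5, 0.2]
opening: 34.5
at [504.2 -55.1 231.1] yaw 90.05 t 1.7667 F [0.4 0.5 0.2] open 34.5 q6 -1.77
(503, -56.3, 185, 90) [ 0.11 -0.12  4.61] [ 0.    -0.001  0.001]
(503, -56.3, 143, 90) [ 0.11 -0.12  8.81] [ 0.    -0.001  0.001]
```

```bash
python3 -m inch '[0.1,-0.1,2,0,0,0,0.4,0.1,-0.1,4,0,0,0,0.4,0.1,-0.1,5.5,0,0,0,0.4,0.1,-0.1,7,0,0,0,0.4,0.1,-0.1,8,0,0,0,0.4,0.1,-0.1,8.8,0,0,0,0.4,0.1,-0.1,8.8,0,0,0,0.4,0.1,-0.1,8.8,0,0,0,0.18,0.1,-0.1,8.8,0,0,0,0.18,0.1,-0.1,8.8,0,0,0,0.18,0.1,-0.1,8.8,0,0,0,0.18,0.1,-0.1,8.8,0,0,0,0.18]' 20
python3 - <<'E'
from h import *
im=save('side','s2.png',1)
cv2.imwrite('pics/s2.png',cv2.resize(im[150:310,200:400,::-1],None,fx=3.5,fy=3.5))
C=np.array([569.6,-55.])
T=[]
for k in range(1,20):
    a=np.radians(181.4-7*k);T.append((*(C+66.5*np.array([np.cos(a),np.sin(a)])).round(1),143,91.4-7*k))
go(*T)
E
```

```text
clock: 2.82
position: [504.0, -57.1, 143.7]
tcp_rot: [-0.0, 1.0, -0.0, 0.0]
contact_force: [-0.8, -0.3, 0.4]
opening: 15.3
at [503.9 -57.1 143.6] yaw 90.01 t 2.8667 F [-0.3 -0.6 -0.3] open 15.3 q6 -1.78
(np.float64(503.4), np.float64(-48.5), 143, 84.4) [0.05 0.86 0.06] [-0.     0.001  0.098]
(np.float64(504.7), np.float64(-40.5), 143, 77.4) [-0.08  1.66  0.06] [-0.     0.001  0.22 ]
(np.float64(507.0), np.float64(-32.7), 143, 70.4) [-0.31  2.44  0.06] [0.    0.001 0.342]
(np.float64(510.1), np.float64(-25.2), 143, 63.400000000000006) [-0.62  3.19  0.06] [0.    0.001 0.464]
(np.float64(514.2), np.float64(-18.2), 143, 56.400000000000006) [-1.03  3.89  0.06] [0.    0.001 0.587]
(np.float64(519.1), np.float64(-11.7), 143, 49.400000000000006) [-1.52  4.54  0.06] [0.    0.001 0.709]
(np.float64(524.8), np.float64(-5.9), 143, 42.400000000000006) [-2.09  5.12  0.06] [0.    0.001 0.831]
(np.float64(531.1), np.float64(-0.8), 143, 35.400000000000006) [-2.72  5.63  0.06] [0.    0.001 0.953]
(np.float64(538.0), np.float64(3.5), 143, 28.400000000000006) [-3.41  6.06  0.06] [0.000e+00 1.000e-03 1.0
[... 420 characters left out ...]
86  0.06] [0.000e+00 1.000e-03 1.564e+00]
(np.float64(577.2), np.float64(11.1), 143, -6.599999999999994) [-7.33  6.82  0.06] [0.    0.    1.686]
(np.float64(585.2), np.float64(9.6), 143, -13.599999999999994) [-8.13  6.67  0.06] [0.    0.    1.808]
(np.float64(593.0), np.float64(7.2), 143, -20.599999999999994) [-8.91  6.43  0.06] [0.   0.   1.93]
(np.float64(600.4), np.float64(3.9), 143, -27.599999999999994) [-9.65  6.1   0.06] [1.000e-03 0.000e+00 2.053e+00]
(np.float64(607.4), np.float64(-0.3), 143, -34.599999999999994) [-10.35   5.68   0.07] [1.000e-03 0.000e+00 2.175e+00]
(np.float64(613.8), np.float64(-5.3), 143, -41.599999999999994) [-10.99   5.18   0.07] [1.000e-03 0.000e+00 2.297e+00]
```

View pics/s2.png

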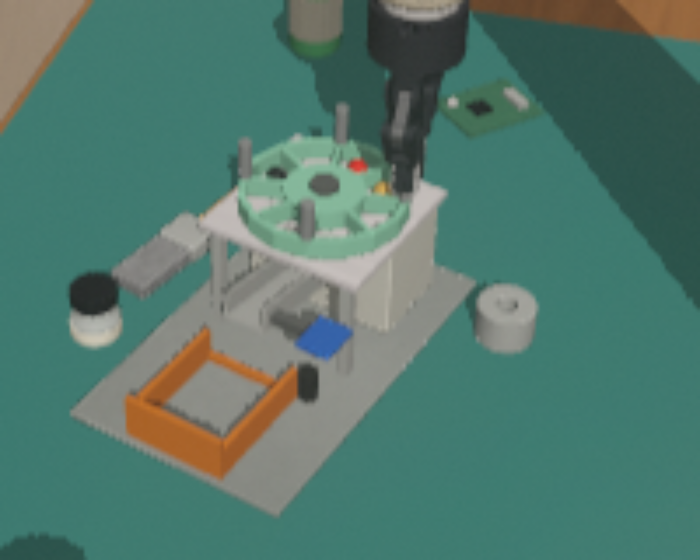

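The fingers straddle the near pin at about (402,185). I'll turn the first 63° now.

```bash
python3 -m inch '[0,0.4,0,0,0,0.04,0.18,0.05,0.86,0,0,0,0.1,0.18,0,1.26,0,0,0,0.16,0.18,-0.08,1.66,0,0,0,0.22,0.18,-0.18,2.06,0,0,0,0.28,0.18,-0.31,2.44,0,0,0,0.34,0.18,-0.45,2.82,0,0,0,0.4,0.18,-0.62,3.19,0,0,0,0.464,0.18,-0.8,3.55,0,0,0,0.525,0.18,-1.03,3.89,0,0,0,0.587,0.18,-1.26,4.23,0,0,0,0.648,0.18,-1.52,4.54,0,0,0,0.709,0.18,-1.8,4.84,0,0,0,0.77,0.18,-2.09,5.12,0,0,0,0.831,0.18,-2.4,5.39,0,0,0,0.892,0.18,-2.72,5.63,0,0,0,0.953,0.18,-3.06,5.86,0,0,0,1.014,0.18,-3.41,6.06,0,0,0,1.075,0.18,-3.41,6.06,0,0,0,1.075,0.18]'
python3 - <<'E'
from h import *
im=save('top','t3.png',1)
cv2.imwrite('pics/t3.png',cv2.resize(im[160:290,190:360,::-1],None,fx=4,fy=4))
C=np.array([569.6,-55.])
go(*[(*(C+66.5*np.array([np.cos(a),np.sin(a)])).round(1),143,np.degrees(a)-90) for a in np.radians(118.4-7*np.arange(1,13))])
E
```

```text
clock: 4.45
position: [538.3, 3.8, 143.3]
tcp_rot: [0.513, 0.858, 0.0, 0.0]
contact_force: [-0.1, 0.0, 0.3]
opening: 15.1
at [538.    3.6 143.3] yaw 28.49 t 4.5 F [-1.1 -0.3  0.1] open 15.2 q6 -0.58
(np.float64(545.3), np.float64(6.9), 143, np.float64(21.400000000000006)) [-0.06  0.8   0.03] [0.    0.    0.124]
(np.float64(553.1), np.float64(9.4), 143, np.float64(14.400000000000006)) [-0.21  1.6   0.03] [0.    0.    0.246]
(np.float64(561.0), np.float64(10.9), 143, np.float64(7.400000000000006)) [-0.45  2.37  0.03] [0.    0.    0.368]
(np.float64(569.1), np.float64(11.5), 143, np.float64(0.4000000000000199)) [-0.79  3.11  0.03] [0.   0.   0.49]
(np.float64(577.2), np.float64(11.1), 143, np.float64(-6.599999999999994)) [-1.21  3.8   0.03] [0.    0.    0.612]
(np.float64(585.2), np.float64(9.6), 143, np.float64(-13.599999999999994)) [-1.72  4.43  0.03] [0.    0.    0.735]
(np.float64(593.0), np.float64(7.2), 143, np.float64(-20.599999999999994)) [-2.31  5.01  0.03] [0.    0.    0.857]
(np.float64(600.4), np.float64(3.9), 143, np.float64(-27.599999999999987)) [-2.95  5.5   0.03] [0.    0.    0.979]
(np.float64(607.4), np.float64(-0.3), 143, np.float64(-34.599999999999994)) [-3.65  5.91  0.03] [0.    0.    1.101]
(np.float64(613.8), np.float64(-5.3), 143, np.float64(-41.599999999999994)) [-4.4   6.24  0.03] [0.    0.    1.223]
(np.float64(619.5), np.float64(-11.0), 143, np.float64(-48.599999999999994)) [-5.17  6.47  0.03] [0.    0.    1.345]
(np.float64(624.5), np.float64(-17.4), 143, np.float64(-55.599999999999994)) [-5.97  6.6   0.03] [0.    0.    1.468]
```

View pics/t3.png

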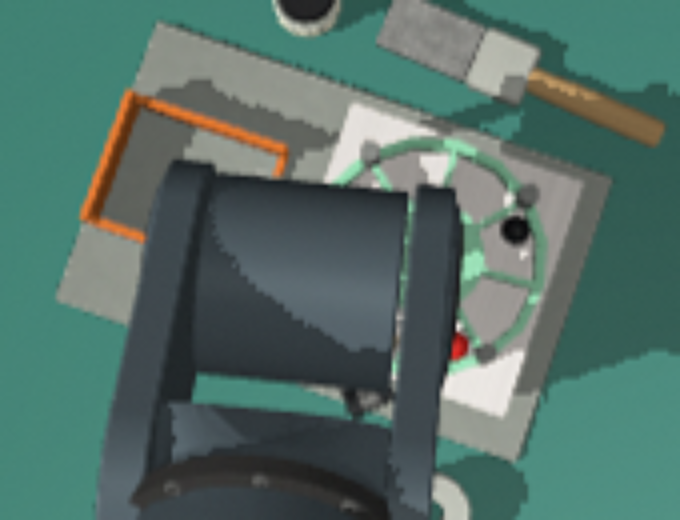

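The wheel has followed: red and black have moved clockwise and the pins are about 60° round. I'll do the rest to about 135°.

```bash
python3 -m inch '[-0.03,0.4,0,0,0,0.062,0.18,-0.06,0.8,0,0,0,0.124,0.18,-0.13,1.2,0,0,0,0.185,0.18,-0.21,1.6,0,0,0,0.246,0.18,-0.32,1.99,0,0,0,0.307,0.18,-0.45,2.37,0,0,0,0.368,0.18,-0.61,2.75,0,0,0,0.43,0.18,-0.79,3.11,0,0,0,0.49,0.18,-0.99,3.46,0,0,0,0.55,0.18,-1.21,3.8,0,0,0,0.612,0.18,-1.46,4.12,0,0,0,0.674,0.18,-1.72,4.43,0,0,0,0.735,0.18,-2.01,4.73,0,0,0,0.796,0.18,-2.31,5.01,0,0,0,0.857,0.18,-2.62,5.26,0,0,0,0.918,0.18,-2.95,5.5,0,0,0,0.979,0.18,-3.3,5.71,0,0,0,1.04,0.18,-3.65,5.91,0,0,0,1.101,0.18,-4.02,6.08,0,0,0,1.162,0.18,-4.4,6.24,0,0,0,1.223,0.18]'
python3 -m inch '[0,0.3,0,0,0,0.05,0.18,0,0.3,0,0,0,0.05,0.18,0,0.3,0,0,0,0.05,0.18]'
python3 - <<'E'
from h import *
im=save('side','s4.png',1);t=save('top','t4.png',1)
a=cv2.resize(im[190:300,210:340,::-1],(520,440));b=cv2.resize(t[160:290,190:360,::-1],(280,214))
c=np.zeros((440,800,3),np.uint8);c[:,:520]=a;c[:214,520:]=b
cv2.imwrite('pics/s4.png',c);go()
E
```

```text
clock: 6.17
position: [613.6, -5.6, 143.3]
tcp_rot: [0.912, 0.409, -0.0, -0.0]
contact_force: [-0.3, 1.2, 0.6]
opening: 15.5
clock: 6.42
position: [615.8, -7.6, 143.3]
tcp_rot: [0.922, 0.388, -0.0, 0.0]
contact_force: [0.5, -0.5, -0.4]
opening: 15.8
at [615.8  -7.5 143.3] yaw -44.38 t 6.5167 F [ 0.  -0.3 -0.2] open 15.4 q6 0.69
```

View pics/s4.png

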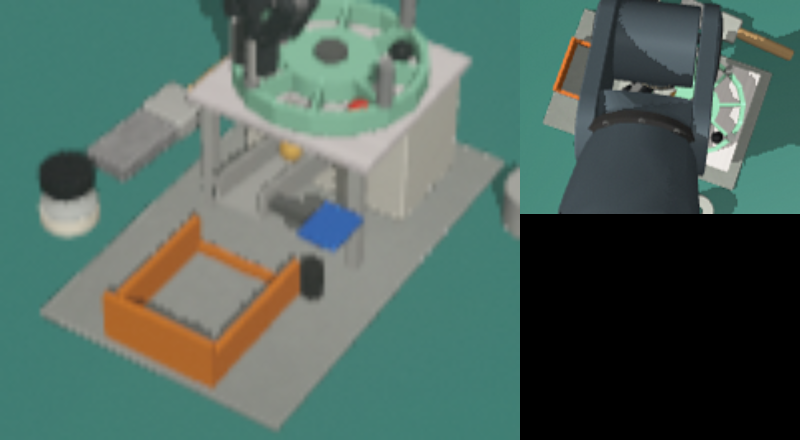

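The brass ball is under the deck in the chute, at (291,150). Red (357,105) and black (403,50) are still in the wheel. I'll release, rise and go above the pad.

```bash
python3 -m inch '[0,0,0,0,0,0,0.4,0,0,0,0,0,0,0.4,0,0,0,0,0,0,0.4,0,0,-2,0,0,0,0.4,0,0,-4,0,0,0,0.4,0,0,-6.5,0,0,0,0.4,0,0,-7,0,0,0,0.4,0,0,-7,0,0,0,0]'
python3 - <<'E'
from h import *
print("ball", ray("side",282.7,227.5,66),"expect hinge",569.6+.297*20,-55+.955*20)
go((536,85.5,210,-107.3),(536,85.5,120,-107.3))
E
```

```text
clock: 7.18
position: [616.7, -7.5, 215.2]
tcp_rot: [0.922, 0.387, 0.002, 0.001]
contact_force: [-0.1, -0.8, -0.5]
opening: 23.3
ball [588.1666058  -14.94292918  66.        ] expect hinge 575.5400000000001 -35.900000000000006
at [616.7  -7.5 215.2] yaw -44.49 t 7.1833 F [-0.1 -0.8 -0.5] open 23.3 q6 0.69
(536, 85.5, 210, -107.3) [  0.97 -12.28   0.49] [ 1.000e-03 -3.000e-03  1.096e+00]
(536, 85.5, 120, -107.3) [  0.95 -12.3    9.49] [ 1.000e-03 -3.000e-03  1.096e+00]
```

```bash
python3 -m inch '[0.3,-3,0,0,0,0.12,0,0.6,-6,0,0,0,0.24,0,0.9,-9,0,0,0,0.36,0,0.97,-12.3,0,0,0,0.48,0,0.97,-12.3,0.5,0,0,0.6,0,0.97,-12.3,0.5,0,0,0.72,0,0.97,-12.3,0.5,0,0,0.84,0,0.97,-12.3,0.5,0,0,0.96,0,0.97,-12.3,2,0,0,1.096,0,0.97,-12.3,4,0,0,1.096,0,0.97,-12.3,6,0,0,1.096,0,0.97,-12.3,8,0,0,1.096,0,0.97,-12.3,9.5,0,0,1.096,0,0.97,-12.3,9.5,0,0,1.096,0,0.97,-12.3,9.5,0,0,1.096,0]'
python3 - <<'E'
from h import *
im=save('side','s5.png',1);t=save('top','t5.png',1)
a=cv2.resize(im[190:300,210:340,::-1],(520,440));b=cv2.resize(t[160:290,190:360,::-1],(280,214))
c=np.zeros((440,800,3),np.uint8);c[:,:520]=a;c[:214,520:]=b
cv2.imwrite('pics/s5.png',c);go((536.6,87.4,95,-107.3),(538.4,93,65,-107.3))
E
```

```text
clock: 8.43
position: [534.3, 85.6, 117.3]
tcp_rot: [0.989, -0.15, -0.001, 0.0]
contact_force: [-0.4, -0.4, -0.3]
opening: 0.2
at [535.4  85.7 118.9] yaw -107.31 t 8.5333 F [ 0.  -0.  -0.1] open -0.1 q6 1.95
(536.6, 87.4, 95, -107.3) [ 0.07 -0.2   2.39] [-0.    -0.001 -0.   ]
(538.4, 93, 65, -107.3) [ 0.07 -0.78  5.39] [-0.    -0.001 -0.   ]
```

View pics/s5.png

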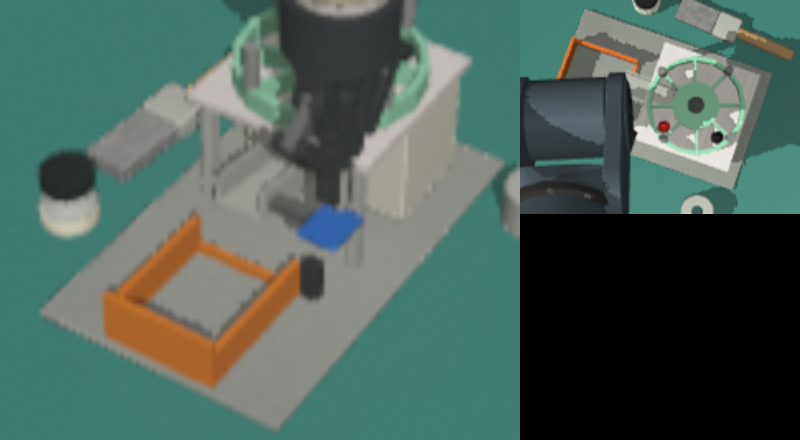

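The fingertips are above the blue pad at (330,228), and red and black are still in the wheel. I'll press down to about 28 mm, which is before any stop.

```bash
python3 -m inch '[0.07,-0.1,1,0,0,0,0,0.07,-0.2,1.8,0,0,0,0,0.07,-0.2,2.3,0,0,0,0,0.07,-0.3,2.7,0,0,0,0,0.07,-0.36,3.1,0,0,0,0,0.07,-0.43,3.4,0,0,0,0,0.07,-0.5,3.8,0,0,0,0,0.07,-0.55,4.1,0,0,0,0,0.07,-0.6,4.4,0,0,0,0,0.07,-0.65,4.6,0,0,0,0,0.07,-0.7,4.8,0,0,0,0,0.07,-0.74,5,0,0,0,0,0.07,-0.78,5.1,0,0,0,0,0.07,-0.78,5.1,0,0,0,0]'
python3 -m inch '[0,0,0.1,0,0,0,0,0,0,0.2,0,0,0,0,0,0,0.2,0,0,0,0]'
python3 -m inch '[0,0,0.1,0,0,0,0,0,0,0.2,0,0,0,0,0,0,0.2,0,0,0,0]'
```

```text
clock: 9.7
position: [538.0, 92.8, 67.1]
tcp_rot: [0.989, -0.151, -0.0, 0.0]
contact_force: [-1.0, -0.8, 0.5]
opening: -0.2
clock: 9.95
position: [538.0, 92.9, 65.2]
tcp_rot: [0.989, -0.151, -0.0, -0.0]
contact_force: [1.1, 0.9, 1.5]
opening: 0.1
clock: 10.2
position: [538.0, 93.0, 63.2]
tcp_rot: [0.989, -0.151, 0.0, -0.0]
contact_force: [0.9, 1.5, 1.1]
opening: 0.2
```

```bash
python3 -m inch '[0,0,0.1,0,0,0,0,0,0,0.1,0,0,0,0]' | egrep 'pos|force'
python3 -m inch '[0,0,0.1,0,0,0,0,0,0,0.1,0,0,0,0]'| egrep 'pos|force'
```

```text
position: [538.1, 93.0, 62.2]
contact_force: [0.9, 2.3, 2.5]
position: [538.1, 93.0, 61.2]
contact_force: [0.7, 2.2, 1.8]
```

```bash
python3 -m inch '[0,0,0.1,0,0,0,0,0,0,0.1,0,0,0,0]' | egrep 'pos|force'
python3 -m inch '[0,0,0.1,0,0,0,0,0,0,0.1,0,0,0,0]'| egrep 'pos|force'
```

```text
position: [538.1, 93.0, 60.2]
contact_force: [0.4, 3.6, 1.8]
position: [538.1, 93.0, 59.4]
contact_force: [0.4, 3.6, 4.6]
```

```bash
python3 -m inch '[0,0,0.05,0,0,0,0,0,0,0.05,0,0,0,0]' | egrep 'pos|force'
python3 -c "
from h import *
go()
im=save('side','s6.png',1)
cv2.imwrite('pics/s6.png',cv2.resize(im[190:300,210:340,::-1],(520,440)))"
```

```text
position: [538.2, 93.0, 59.1]
contact_force: [-1.2, 3.5, 6.5]
at [538.2  93.   59.1] yaw -107.32 t 11.0333 F [-1.2  3.5  6.5] open 0.1 q6 1.96
```

View pics/s6.png

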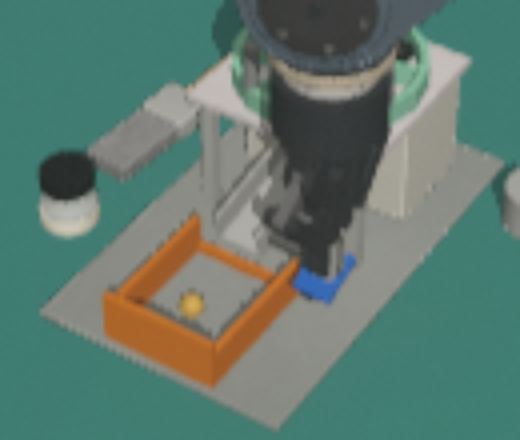

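The brass ball is already in the tray at (192,303), and the force is rising sharply at z≈59. I'll press a little more and hold.

```bash
python3 -m inch '[0,0,0.05,0,0,0,0,0,0,0.05,0,0,0,0,0,0,0.05,0,0,0,0]' | egrep 'pos|force'
python3 -m inch '[0,0,0.05,0,0,0,0,0,0,0.05,0,0,0,0,0,0,0.05,0,0,0,0]' | egrep 'pos|force'
```

```text
position: [538.3, 93.1, 58.8]
contact_force: [-2.0, 3.8, 8.8]
position: [538.3, 93.1, 58.5]
contact_force: [-2.3, 4.5, 10.5]
```

```bash
python3 -m inch '[0,0,0.05,0,0,0,0,0,0,0.1,0,0,0,0,0,0,0.1,0,0,0,0,0,0,0.1,0,0,0,0]' | egrep 'pos|force'
python3 -m inch '[0,0,0,0,0,0,0,0,0,0,0,0,0,0,0,0,0,0,0,0,0,0,0,0,0,0,0,0]' | egrep 'pos|force'
```

```text
position: [538.4, 93.1, 58.1]
contact_force: [-4.2, 4.0, 18.3]
position: [538.4, 93.1, 58.1]
contact_force: [-4.9, 3.9, 17.5]
```

Firmly on the stop: about 18 N, well under 30 N. I'll release slowly and back away upwards.

```bash
python3 -m inch '[0,0,-0.3,0,0,0,0,0,0,-0.7,0,0,0,0,0,0,-1.1,0,0,0,0,0,0,-1.5,0,0,0,0,0,0,-1.9,0,0,0,0,0,0,-2.3,0,0,0,0,0,0,-2.7,0,0,0,0,0,0,-3.1,0,0,0,0,0,0,-3.5,0,0,0,0,0,0,-3.9,0,0,0,0,0,0,-4.4,0,0,0,0,0,0,-5.5,0,0,0,0,0,0,-7,0,0,0,0,0,0,-9,0,0,0,0,0,0,-11.5,0,0,0,0,0,0,-14,0,0,0,0,0,0,-15,0,0,0,0,0,0,-15,0,0,0,0]'
python3 - <<'E'
from h import *
go((400,260,210,-107.3))
E
```

```text
clock: 13.75
position: [539.1, 93.1, 209.5]
tcp_rot: [0.989, -0.151, 0.002, -0.001]
contact_force: [0.3, 0.1, -0.5]
opening: -0.0
at [539.1  93.1 209.5] yaw -107.31 t 13.75 F [ 0.3  0.1 -0.5] open -0.0 q6 1.96
(400, 260, 210, -107.3) [-18.25 -11.8   -0.1 ] [-0.002 -0.004 -0.   ]
```

```bash
python3 -m inch '[-3,-2,0,0,0,0,0,-6,-4,0,0,0,0,0,-9,-6,0,0,0,0,0,-12,-8,0,0,0,0,0,-15,-10,0,0,0,0,0,-18,-12,0,0,0,0,0,-18,-12,0,0,0,0,0,-18,-12,0,0,0,0,0,-18,-12,0,0,0,0,0,-18,-12,0,0,0,0,0,-18,-12,0,0,0,0,0,-18,-12,0,0,0,0,0]'|head -2
python3 - <<'E'
from h import *
im=save('side','s7.png',1);t=save('top','t7.png',1)
a=cv2.resize(im[190:300,210:340,::-1],(400,340));b=cv2.resize(t[160:290,190:360,::-1],(400,306))
c=np.zeros((340,800,3),np.uint8);c[:,:400]=a;c[:306,400:]=b
cv2.imwrite('pics/s7.png',c)
m=cv2.inRange(cv2.cvtColor(im,cv2.COLOR_RGB2HSV),(105,150,80),(125,255,255))[235:260,270:310];y,x=np.nonzero(m)
print("side blue",x.mean()+270,y.mean()+235,"start 292.15 246.16");go()
E
```

```text
clock: 14.75
position: [402.4, 260.4, 206.6]
side blue 292.0882352941176 246.2450980392157 start 292.15 246.16
at [402.3 260.6 206.7] yaw -107.37 t 14.85 F [-0.1 -0.3  0. ] open -0.1 q6 2.35
```

View pics/s7.png

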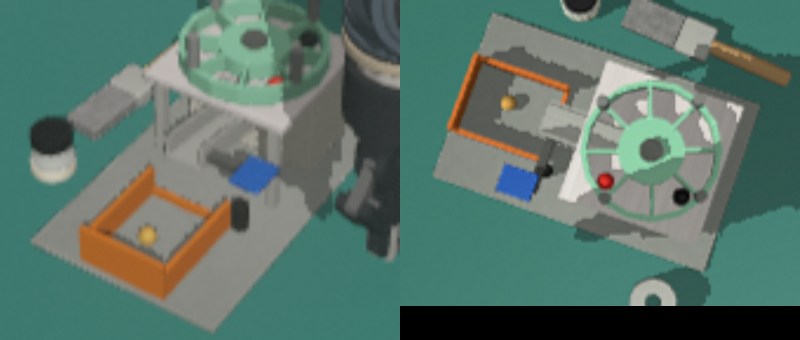

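The ball rests in the tray, the same place in both pictures. The pad is back at its start pixel, red and black are in the wheel, and the arm is clear.

```bash
python3 -c "
from station import job_done
print(job_done())"
```

```text
the job is handed in; nothing more can be done
None
```

The brass ball is in the orange tray, and I handed the job in at about 15 s of the 48 s allowed.

- **Wheel:** I turned it about 135° clockwise (seen from above) with the fingers round one push pin. The brass ball fell into the chute, and the black and red balls stayed in the wheel.
- **Pad:** I pressed it until the force rose sharply, about 36 mm down. I held it there at about 18 N, under the 30 N limit, then let it spring back.

**Last checks:** The pictures show the brass ball in the same place in the tray as before I released the pad. The red and black balls are in their pockets. The pad is within 0.1 pixel of where it started, so the chute is back at rest. The spool, flux jar and brush look unmoved; I did not re-measure the other bystanders. The arm is clear, with no contact force. No check failed.

One thing did not match what I expected: my rough position for the ball in the chute came out about 25 mm outward of the hinge. That was still inside the allowed zone, and the ball rolled out normally.

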